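# Load the slide into the bench press

## Task

Load the bench press: pick up the loading slide (the aluminium plate with the upright grip tab), set it in the flared mouth of the press guide with its two little pins leading, and push it along under the guide's lips and the press head until its nose is fully home against the end stop, then let go and draw back. Leave the other things on the bench where they are.

Things in the scene. Friction and masses are not known exactly. Their poses are not given: they have to be found in the camera images.
- slide: the loading slide (all sizes in mm): loose aluminium plate 110 (its x) x 60 (y) x 10 thick, 0.23 to 0.43 kg, flat on the table, with an upright grip tab. Origin: centre of the plate's underside; x to the nose, z up. Two steel pins, 8 across and 8 high, at x 38, y +-9 mark the nose end. A die plate of the same outline has no tab; they may be swapped.
- slide_tab (a point): grip point on the slide's upright tab, at (-20, 0, 52) of the slide. The tab is 30 long in x, 14 thick in y (pinch it across y), centred at x -20, and rises from z 10 to z 65 of the slide, so its top is 13 above this point.
- slide_nose (a point): middle of the slide's front edge, at (55, 0, 5) of the slide
- press: green bench press, fixed (all in mm). Origin on the table under the slide's origin when home; x is the way the slide is pushed (away from the robot), y left, z up. Steel bed plate x -200 to 75, y -75 to 75, top z 12: the slide runs on it. Home: slide origin at (0, 0, 12), tab grip point at (-20, 0, 64). Column: x -36 to 54, y 140 to 220, up to z 270; its foot x -55 to 75, y 75 to 235, 30 high.
- press_mouth (a point): at (-155, 0, 12) of the press, on the bed: where the slide's origin goes when it is set down in the mouth, there it lies free, open above. Side walls up to z 26 narrow from about 116 apart at x -160 to 64 apart at x -90, then run on as straight rails 64 apart (y +-32) to x 55.
- press_lips (a point): at (-70, 0, 32) of the press: top of the near end of the lips that lie over the rails from x -70 to 55, z 26 to 32. They leave 4 of air over the slide's plate and a slot 36 wide (y -18 to 18) for the tab, which stands up through it to z 77.
- press_stop (a point): at (55, 0, 17) of the press: on the near face of the rigid end stop (120 wide, up to z 36), which the slide's nose meets when home
- press_head (a point): at (-42, 0, 185) of the press: lower near edge of the press head, which spans x -42 to 60, y -70 to 220, z 185 to 270 (ram and lever rise to 320). At home the tab is 22 beyond this edge: an upright gripper strikes the head; lean it back to the robot about 40 degrees, fingers forward and down. Below the head a ram 30 square, x 20 to 50, y +-15, foot at z 125.
- die_plate: bystander: plain flat aluminium plate 110 x 60 x 12 with a low dark round boss (40 across, 8 high) in its middle and no upright tab; origin under its centre
- vee_block: bystander: dark steel vee block about 50 x 50 x 40; origin under its centre
- oil_bottle: bystander: upright grey bottle, 60 across, 170 high
- bolt_bin: bystander: open grey bin 110 x 90 x 45
Things that resemble listed ones, but are neither listed nor needed, are in the scene too. Several things look just like the slide: the one meant starts farthest from the robot's base.

How it is judged:
By the outcome, as a careful person would: the job done as asked, in the order asked, and still so for the second after the job is handed in, with the robot touching nothing.
It also fails if it takes over 51 s, if anything falls off the work surface, if the arm or the gripper's body presses on something with over 40 N, if the wrist force passes 120 N, or if a joint passes its speed limit or range.

## Robot

A 6-joint arm with a two-finger parallel gripper is mounted at the origin on the work surface. World frame = base frame: x ahead of the robot, y to its left, z up, the work surface at z = 0. Lengths are in m, angles in rad, forces in N, time in s.
With the tool pointing down it reaches from about 0.35 to 0.975 m from the base axis. Payload 4.9 kg.
Tool frame: the origin (TCP) lies between the finger pads; the fingertips stand 22 mm ahead of it and the grasp point (between the pads) lies 3 mm ahead of it; z points along the fingers, y is the line along which they close (so a half turn about z gives the same grasp; the last joint's range is limited). The gripper opens to 85 mm and grips with 20 to 120 N. Pads are 22 mm wide; open, the fingers measure 114 mm over their backs; the gripper's body (76 mm by 85 mm) begins 54 mm behind the grasp point. The pads swing forward as they close: fully open they stand 13 mm farther back than shut.
Start: joints at [1.192, 0.053, 1.613, -0, 1.476, -0.119], TCP at [0.161, 0.604, 0.253] pointing down, gripper open.
Joint ranges: [-3.01, 3.01], [-1.01, 2.22], [0.06, 2.58], [-1.02, 4.17], [0.09, 2.62], [-3.14, 3.14]. Speed limits (rad/s): [2.57, 2.57, 3.14, 3.14, 3.14, 3.14].

## Interface

Orientations are given as a unit quaternion [w, x, y, z].
In Python, from plant import state, grab_frame, get_calibration, job_done, recognise, regions_of gives the robot as it stands.
- The arm moves only by the tool apply_moves, never from a script. Its argument "targets" is a list of rows, each an object with "translation": the shift along the tool's x, y, z normalised to -1 to 1, where 1 is 100 mm, a list of three; "twist": the turn about the tool's z normalised to -1 to 1, where 1 is 0.1 rad; "hand": the opening, from 0 (shut) to 1 (fully open). A call has 1 to 8 rows; each row shifts and turns the commanded pose from where the row before left it, along the tool's axes as they then stand; what a row does not reach is not made up. A row lasts 1/10 s, in which the tool goes at most 50 mm and 8.59 degrees, less where a joint would pass 70% of its speed; a pose out of reach is approached as far as the arm can. A call with a number of a shift or a turn outside -1 to 1 is refused whole. A call with a gripper value outside its range is refused whole. The fingers move at their own pace and stop on an object; the grip force is fixed at half the most. Time passes only in rows, so rows that do not move let the fingers close. It gives the time, the measured TCP pose, the force, the opening and the grip force at its end, in the units of the state.
- state(): the state, without advancing time (a new reading comes with each control period).
- grab_frame(name): name is "side" or "top"; returns the picture (384x512x3 uint8, red, green, blue); there is no depth.
- get_calibration(name): a dict with "camera_matrix" (3x3 intrinsics, pixels), "D" ([k1, k2, p1, p2, k3] as OpenCV has them; the pictures are not rectified), "pose" (4x4, takes a point from camera to world coordinates). Camera axes: x right, y up, looking along -z (the intrinsics and any distortion apply to the point x, -y, -z); pixel columns grow to the right and rows downward; lengths in m; the calibration is good to about 2 mm. A picture is of the moment at which its call begins. get_calibration takes no time and is no camera call.
- job_done(): hands the job in; it is judged then, once.
Trained networks look in the newest picture that a camera, given by its name, has taken for a name from the list of things; names that differ only in an ending like _2 or _b are one class to them, and where a whole thing is asked for, a point or a joint stands for the part that bears it (a point fixed in the world has none). Each returns a list of dicts, best first, with "score" (0 to 1); they miss things now and then, are a little off and sometimes report something else, mostly with a low value. They report only what shows in the picture. A call takes as long as a camera call. They do not tell look-alikes from the thing itself.
- recognise(camera, query): "point" ([x, y, z] in m, in world coordinates, good to about 4 mm: the middle of the surface that is visible of it).
- regions_of(camera, query): "pixels" (384x512 bool, what is visible of it).
The state is a dict: "time": time; "joint_pos": joint angles; "joint_vel": joint speeds; "joint_efforts": joint torques, N m; "tool_pos": TCP position; "tool_rot": TCP orientation; "contact_force": force on the tool from outside, world axes, zero at the start; "ft_torque": the same for the moment, N m; "gripper_width": opening from 0.0 (shut) to 1.0 (fully open); "grasp_force": force on a finger pad.
Only numpy, scipy, OpenCV 4.12 (cv2) and the standard library are available. Lean on these libraries where they do the work, as an engineer would, in place of code of your own. Each camera call takes 0.05 s, during which the arm holds its last target. There are 200 camera calls.

## Working session

There is one attempt and no reset: what is moved stays moved. The work goes in short steps, Python scripts to look and compute and a tool call to move; the robot and the scene stay as the last step left them, time stands still between calls to the robot, and variables do not carry over. Pictures are saved under pics/ and viewed, at most 10 in all, crops included, and the job is handed in when it is done.

Besides the shell and the picture viewer there is one more tool, called after "Request:" as name(argument=value, ...) on one line, values as JSON. apply_moves: Moves the arm, as the interface text tells. Its arguments: {"type":"object","properties":{"targets":{"type":"array"}},"required":["targets"]}

```bash
mkdir -p pics; ls
cat > h.py <<'E'
import numpy as np,cv2
from plant import *
def ray(c,uv):
    k=get_calibration(c);K=np.array(k["camera_matrix"],float);D=np.array(k["D"],float);T=np.array(k["pose"])
    p=cv2.undistortPoints(np.array(uv,float).reshape(-1,1,2),K,D).reshape(-1,2)
    d=np.c_[p[:,0],-p[:,1],-np.ones(len(p))]@T[:3,:3].T
    return T[:3,3],d
def atz(c,uv,z):
    o,d=ray(c,uv);return o+d*((z-o[2])/d[:,2])[:,None]
def proj(c,P):
    k=get_calibration(c);K=np.array(k["camera_matrix"],float);D=np.array(k["D"],float);T=np.linalg.inv(np.array(k["pose"]))
    q=np.array(P,float).reshape(-1,3)@T[:3,:3].T+T[:3,3];q=q*[1,-1,-1]
    return cv2.projectPoints(q,np.zeros(3),np.zeros(3),K,D)[0].reshape(-1,2)
def save(c,n,box=None,f=1):
    im=grab_frame(c)[:,:,::-1]
    if box:im=im[box[1]:box[3],box[0]:box[2]]
    if f!=1:im=cv2.resize(im,None,fx=f,fy=f,interpolation=cv2.INTER_CUBIC)
    cv2.imwrite('pics/'+n,im)
E
python3 - <<'E'
from h import *
np.set_printoptions(precision=3,suppress=True)
a=grab_frame('top');b=grab_frame('side')
cv2.imwrite('pics/top0.png',cv2.resize(a,(800,600))[:,:,::-1]);cv2.imwrite('pics/side0.png',cv2.resize(b,(800,600))[:,:,::-1])
for c in('top','side'):
  print(c,np.array(get_calibration(c)["pose"])[:3,3])
  for q in('slide','slide_tab','slide_nose','die_plate','press','press_mouth','press_lips','press_stop','press_head','vee_block','oil_bottle','bolt_bin'):
    for r in recognise(c,q)[:5]:
        p=np.array(r['point']);print(q,round(r['score'],2),p,proj(c,p)[0].round())
print(state())
E
```

```text
pics
top [0.318 0.018 1.562]
slide 0.84 [ 0.373 -0.115  0.009] [299. 253.]
slide 0.83 [ 0.375 -0.273  0.014] [344. 252.]
slide 0.57 [ 0.518 -0.158  0.011] [311. 213.]
slide_tab 0.97 [ 0.378 -0.274  0.009] [344. 252.]
slide_tab 0.72 [ 0.521 -0.16   0.01 ] [311. 212.]
slide_tab 0.6 [ 0.376 -0.119  0.009] [300. 253.]
slide_nose 0.94 [ 0.516 -0.16   0.012] [311. 213.]
slide_nose 0.77 [ 0.374 -0.275  0.009] [344. 253.]
slide_nose 0.74 [ 0.373 -0.113  0.009] [299. 253.]
die_plate 0.83 [ 0.499 -0.399  0.016] [378. 218.]
die_plate 0.34 [0.641 0.13  0.241] [226. 164.]
press 0.57 [0.642 0.127 0.239] [227. 164.]
press_mouth 0.72 [0.641 0.131 0.238] [225. 164.]
press_lips 0.93 [0.64  0.131 0.234] [226. 165.]
press_lips 0.63 [ 0.502 -0.398  0.015] [377. 217.]
press_stop 0.85 [0.64  0.128 0.237] [226. 164.]
press_head 0.64 [0.64  0.13  0.237] [226. 164.]
vee_block 0.81 [ 0.699 -0.226  0.04 ] [330. 162.]
oil_bottle 0.74 [0.492 0.458 0.113] [132. 216.]
bolt_bin 0.8 [ 0.663 -0.338  0.009] [359. 173.]
side [-0.007 -0.78   1.084]
slide 0.81 [ 0.363 -0.123  0.013] [239. 276.]
slide 0.6 [ 0.37  -0.279  0
[... 723 characters left out ...]
115 0.073] [270. 179.]
press_head 0.75 [0.644 0.117 0.072] [271. 179.]
oil_bottle 0.56 [0.492 0.449 0.087] [186. 141.]
oil_bottle 0.51 [ 0.51  -0.169  0.007] [288. 266.]
bolt_bin 0.76 [ 0.664 -0.329  0.016] [363. 276.]
{'time': 1.3, 'joint_pos': array([ 1.192,  0.053,  1.613,  0.   ,  1.476, -0.119]), 'joint_vel': array([ 0.   ,  0.001, -0.001,  0.001, -0.   , -0.   ]), 'joint_efforts': array([  0.   , -39.368, -37.045,  -0.   ,   0.001,  -0.   ]), 'tool_pos': array([0.161, 0.604, 0.253]), 'tool_rot': array([-0.   ,  0.13 ,  0.992, -0.   ]), 'contact_force': array([ 0.263,  0.668, -0.207]), 'ft_torque': array([-0.002, -0.038,  0.025]), 'grasp_force': 0.0, 'gripper_width': 0.9987451248397475}
```

View pics/top0.png

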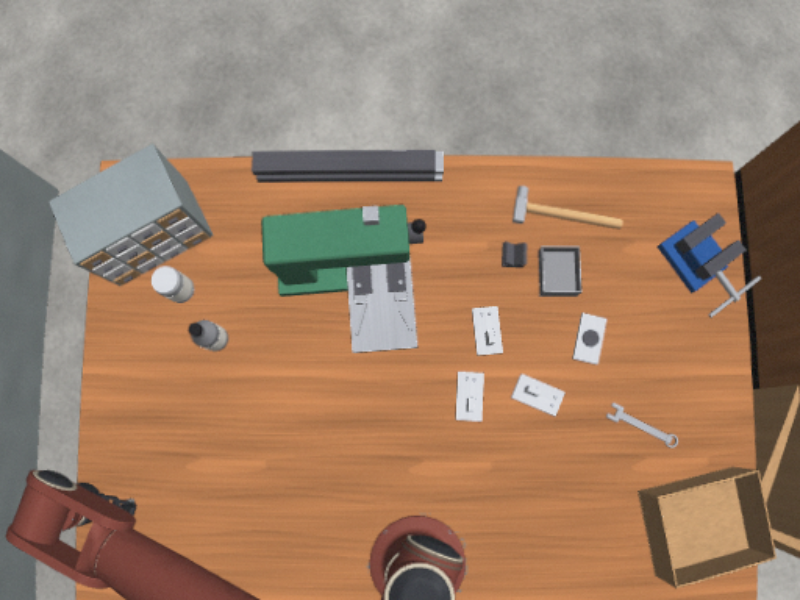

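View pics/side0.png

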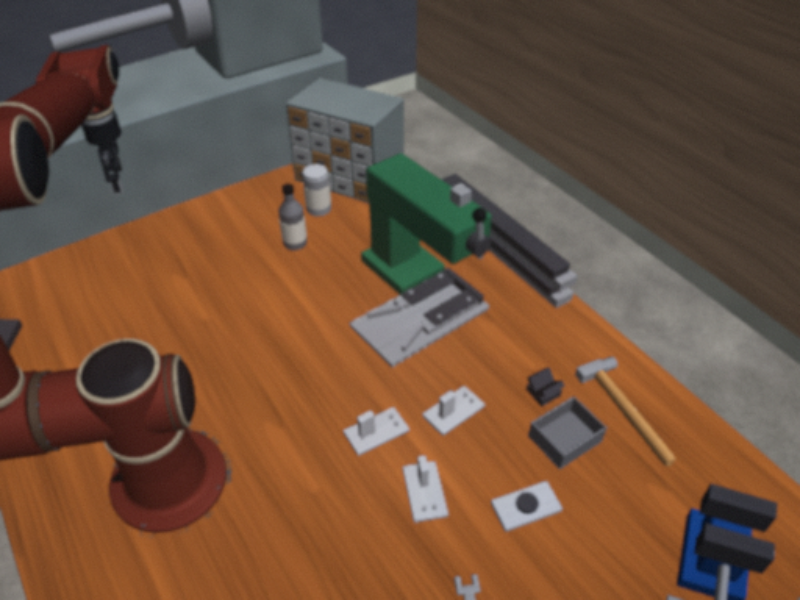

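Look-alikes for the slide (top camera, 512 px wide): (311,213), (299,253) and (344,252). The die plate is at (378,218) with no tab. The first is farthest from the base at 0.54 m (the others are 0.39 and 0.46), so I choose it and check it in a close crop.

Run:
```python
from h import *
np.set_printoptions(precision=4,suppress=True)
im=grab_frame('top')[:,:,::-1]; np.save('top.npy',im)
a=cv2.resize(im[185:235,285:335],(400,400),interpolation=cv2.INTER_CUBIC)
b=cv2.resize(im[160:230,215:285],(400,400),interpolation=cv2.INTER_CUBIC)
cv2.imwrite('pics/crop1.png',np.hstack([a,b]))
for r in regions_of('top','slide')[:4]:
    m=r['pixels'].astype(np.uint8);n=m.sum();ys,xs=np.nonzero(m)
    rect=cv2.minAreaRect(np.c_[xs,ys].astype(np.float32));box=cv2.boxPoints(rect)
    W=atz('top',box,.010)
    print(round(r['score'],2),n,rect,'\n',W, W.mean(0),np.linalg.norm(W-np.roll(W,1,0),axis=1))
    g=m*0
```

```text
0.93 532 ((343.9647216796875, 252.45884704589844), (31.238588333129883, 17.55957794189453), 22.833654403686523) 
 [[ 0.3685 -0.2108  0.01  ]
 [ 0.4257 -0.2363  0.01  ]
 [ 0.382  -0.3389  0.01  ]
 [ 0.325  -0.3129  0.01  ]] [ 0.3753 -0.2747  0.01  ] [0.111  0.0626 0.1116 0.0627]
0.61 524 ((300.5, 253.5), (31.0, 17.0), 90.0) 
 [[ 0.4271 -0.0901  0.01  ]
 [ 0.427  -0.1506  0.01  ]
 [ 0.3177 -0.1493  0.01  ]
 [ 0.3179 -0.0894  0.01  ]] [ 0.3724 -0.1198  0.01  ] [0.1092 0.0605 0.1093 0.0599]
```

View pics/crop1.png

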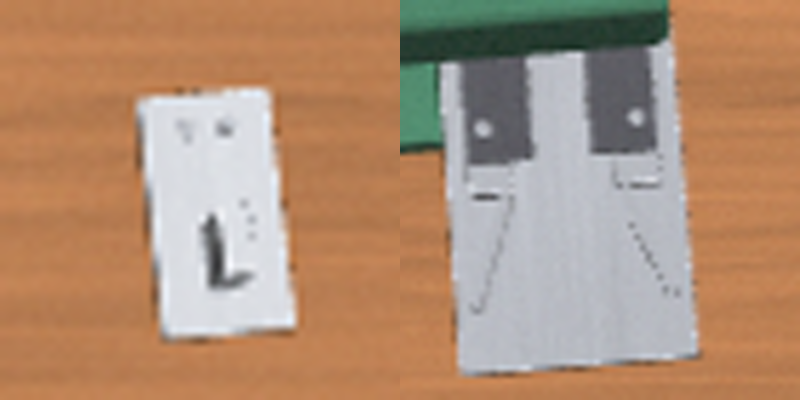

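The left crop shows a white plate with its two pins at the top (crop 185,130 and 225,128) and the tab at about (215,255). So the nose points away from the robot, yawed slightly left. The right crop shows the bed with its near edge from (60,374) to (300,354), the lips, and the flared mouth walls.

```bash
cat > fit.py <<'E'
from h import *
np.set_printoptions(precision=4,suppress=True)
im=np.load('top.npy').astype(np.uint8)
# subpixel metal mask: saturation threshold on upscaled image
def mask(x0,y0,x1,y1,f=8):
    s=cv2.resize(im[y0:y1,x0:x1],None,fx=f,fy=f,interpolation=cv2.INTER_CUBIC)
    hsv=cv2.cvtColor(s,cv2.COLOR_BGR2HSV);return ((hsv[...,1]<80)).astype(np.uint8)
def big(m):
    n,l,st,_=cv2.connectedComponentsWithStats(m);return (l==1+np.argmax(st[1:,4])).astype(np.uint8)
pix=lambda p,x0,y0,f=8:(np.array(p,float)+.5)/f-.5+[x0,y0]
m=big(mask(285,185,335,235));c=max(cv2.findContours(m,0,1)[0],key=cv2.contourArea)
W=atz('top',pix(cv2.boxPoints(cv2.minAreaRect(c)),285,185),.010)
print('slide',W,W.mean(0),np.linalg.norm(W-np.roll(W,1,0),axis=1))
for i in range(4):
    d=W[i]-W[i-1]; print(np.degrees(np.arctan2(d[1],d[0])))
print('pins', atz('top',pix([[185,130],[225,128]],285,185),.016))
# bed edges
x0,y0=205,160
m=mask(x0,y0,290,235)
def fit(P):
    v=cv2.fitLine(np.float32(P),cv2.DIST_HUBER,0,.001,.001).ravel();return v[2:],v[:2]
L,R,B=[],[],[]
for r in range(int((190-y0)*8),int((222-y0)*8),4):
    xs=np.nonzero(m[r])[0];R.append((xs.max()+.5,r))
    if r>(188-y0)*8: L.append((xs.min()-.5,r))
for cc in range(int((230-x0)*8),int((262-x0)*8),4):
    B.append((cc,np.nonzero(m[:,cc])[0].max()+.5))
for n,E in zip('LRB',(L,R,B)):
    w=atz('top',pix(E,x0,y0),.012)[:,:2];p,d=fit(w);print(n,p,d,np.degrees(np.arctan2(d[1],d[0])),w[0],w[-1])
    globals()['l'+n]=(p,d)
X=lambda a,b:a[0]+a[1]*np.linalg.solve(np.c_[a[1],-b[1]],b[0]-a[0])[0]
bl,br=X(lL,lB),X(lR,lB);print('corners',bl,br,np.linalg.norm(bl-br))
d=(bl-br)/np.linalg.norm(bl-br);print('yaw from near edge',np.degrees(np.arctan2(-d[0],d[1])))
E
python3 fit.py
```

```text
slide [[ 0.5755 -0.1243  0.01  ]
 [ 0.5829 -0.1866  0.01  ]
 [ 0.471  -0.1974  0.01  ]
 [ 0.4639 -0.1358  0.01  ]] [ 0.5233 -0.161   0.01  ] [0.1122 0.0627 0.1125 0.062 ]
5.871873656772639
-83.21258763162204
-174.47428292150644
96.57827464758277
pins [[ 0.5597 -0.1472  0.016 ]
 [ 0.5606 -0.1652  0.016 ]]
L [0.5437 0.1546] [0.9962 0.0873] 5.008193 [0.601  0.1594] [0.4868 0.15  ]
R [0.544  0.0033] [0.9967 0.0814] 4.666199 [0.6011 0.0084] [ 0.4872 -0.0014]
B [0.4773 0.0704] [ 0.0818 -0.9967] -85.309944 [0.4724 0.1318] [0.4811 0.0197]
corners [0.4709 0.1482] [ 0.4832 -0.0017] 0.15037858
yaw from near edge 4.690043
```

Request:
apply_moves(targets=[{"translation": [0,0,0],"twist": -0.913,"hand": 1},{"translation": [0,0,0],"twist": -0.913,"hand": 1},{"translation": [0,0,0],"twist": -0.913,"hand": 1},{"translation": [0,0,0],"twist": -0.913,"hand": 1},{"translation": [-0.13,-0.4,0],"twist": 0,"hand": 1},{"translation": [-0.13,-0.4,0],"twist": 0,"hand": 1},{"translation": [-0.13,-0.4,0],"twist": 0,"hand": 1},{"translation": [-0.13,-0.4,0],"twist": 0,"hand": 1}])

```text
time: 2.2
tool_pos: [0.2294, 0.449, 0.2533]
tool_rot: [0.0, -0.053, 0.999, 0.0]
contact_force: [0.2, -0.4, 1.2]
gripper_width: 0.997
grasp_force: 0.0
```

Request:
apply_moves(targets=[{"translation": [-0.13,-0.4,0],"twist": 0,"hand": 1},{"translation": [-0.13,-0.4,0],"twist": 0,"hand": 1},{"translation": [-0.13,-0.4,0],"twist": 0,"hand": 1},{"translation": [-0.13,-0.4,0],"twist": 0,"hand": 1},{"translation": [-0.13,-0.4,0],"twist": 0,"hand": 1},{"translation": [-0.13,-0.4,0],"twist": 0,"hand": 1},{"translation": [-0.13,-0.4,0],"twist": 0,"hand": 1},{"translation": [-0.13,-0.4,0],"twist": 0,"hand": 1}])

```text
time: 3.0
tool_pos: [0.3666, 0.1415, 0.2537]
tool_rot: [0.001, -0.053, 0.999, 0.0]
contact_force: [1.0, -0.2, 0.5]
gripper_width: 0.998
grasp_force: 0.0
```

Request:
apply_moves(targets=[{"translation": [-0.13,-0.4,0],"twist": 0,"hand": 1},{"translation": [-0.13,-0.4,0],"twist": 0,"hand": 1},{"translation": [-0.13,-0.4,0],"twist": 0,"hand": 1},{"translation": [-0.13,-0.4,0],"twist": 0,"hand": 1},{"translation": [-0.13,-0.4,0],"twist": 0,"hand": 1},{"translation": [-0.13,-0.4,0],"twist": 0,"hand": 1},{"translation": [-0.13,-0.4,0],"twist": 0,"hand": 1},{"translation": [0,0,0],"twist": 0,"hand": 1}])

```text
time: 3.8
tool_pos: [0.4871, -0.1296, 0.2532]
tool_rot: [-0.0, -0.05, 0.999, -0.001]
contact_force: [0.0, -0.1, 0.3]
gripper_width: 1.0
grasp_force: 0.0
```

```bash
cat > to.py <<'E'
import sys
from h import *
np.set_printoptions(precision=4,suppress=True)
def yaw(s):
    w,x,y,z=s['tool_rot'];return np.arctan2(1-2*(x*x+z*z),2*(x*y-w*z))
def rel(P,ydeg):
    s=state();p=np.array(s['tool_pos']);a=yaw(s);d=np.array(P)-p
    tx=np.array([-np.sin(a),np.cos(a)]);ty=np.array([np.cos(a),np.sin(a)])
    print('t',s['time'],'pos',p,'yaw',np.degrees(a).round(2),'W',round(s['gripper_width'],3),'gf',round(s['grasp_force'],1),'F',s['contact_force'],'q6',s['joint_pos'])
    print('twist units',(np.radians(np.degrees(a)-ydeg)/.1).round(3),'trans(100mm)',np.array([d[:2]@tx,d[:2]@ty,-d[2]])*10)
def press(x,y,z,o=(.6764,.0899),a=4.8):
    a=np.radians(a);return [o[0]+x*np.cos(a)-y*np.sin(a),o[1]+x*np.sin(a)+y*np.cos(a),z]
E
python3 -c "
from to import *
rel([.5034,-.1631,.055],96.0)
W=proj('top',[press(-70,0,0.032)]) if 0 else proj('top',[press(-.070,.018,.032),press(-.070,-.018,.032),press(-.07,-.042,.032),press(-.16,.058,.026),press(-.16,-.058,.026)])
print((W+.5-[215,160])*5.714)"
```

```text
t 3.8 pos [ 0.4871 -0.1296  0.2532] yaw 95.77 W 1.0 gf 0.0 F [ 0.0252 -0.1116  0.3347] q6 [-0.4072 -0.2427  1.8886 -0.0011  1.4954 -2.0786]
twist units -0.04 trans(100mm) [-0.1284 -0.35    1.9818]
[[134.2684 159.519 ]
 [191.8416 154.8294]
 [230.2313 151.7072]
 [ 81.1421 308.818 ]
 [267.6998 293.6625]]
```

Request:
apply_moves(targets=[{"translation": [-0.128,-0.35,0.1],"twist": -0.04,"hand": 1},{"translation": [0,0,0.4],"twist": 0,"hand": 1},{"translation": [0,0,0.4],"twist": 0,"hand": 1},{"translation": [0,0,0.3],"twist": 0,"hand": 1},{"translation": [0,0,0],"twist": 0,"hand": 1},{"translation": [0,0,0],"twist": 0,"hand": 1}])

```text
time: 4.4
tool_pos: [0.5025, -0.1588, 0.1337]
tool_rot: [-0.0, -0.055, 0.998, 0.0]
contact_force: [-0.2, -0.2, 0.6]
gripper_width: 0.998
grasp_force: 0.0
```

```bash
python3 -c "
from to import *
rel([.5034,-.1631,.055],96.0)
save('top','c2.png',(280,175,345,240),6)
save('side','c3.png',(250,190,350,290),6)
a=cv2.imread('pics/c2.png');b=cv2.imread('pics/c3.png');cv2.imwrite('pics/c23.png',np.hstack([a,cv2.resize(b,(390,390))]))"
```

```text
t 4.4 pos [ 0.5025 -0.1588  0.1337] yaw 96.3 W 0.998 gf 0.0 F [-0.1847 -0.1816  0.6367] q6 [-0.4474 -0.076   1.9473  0.0001  1.2707 -2.1281]
twist units 0.052 trans(100mm) [-0.0041 -0.0437  0.7873]
```

View pics/c23.png

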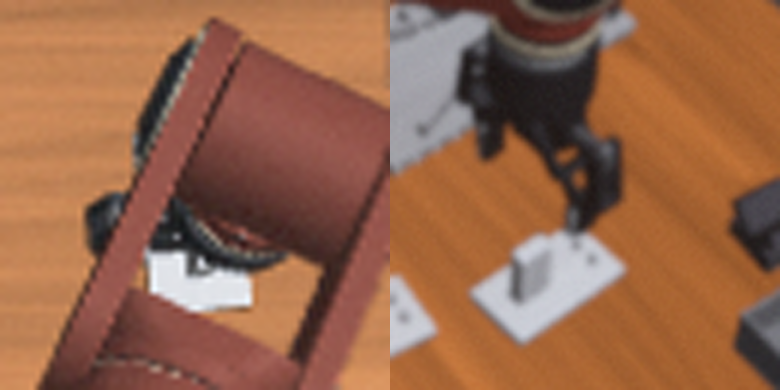

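The fingers stand over the tab, which is at about (530,270) in the right crop. I'm descending to grasp it.

Request:
apply_moves(targets=[{"translation": [0,-0.04,0.3],"twist": 0.05,"hand": 1},{"translation": [0,0,0.3],"twist": 0,"hand": 1},{"translation": [0,0,0.18],"twist": 0,"hand": 1},{"translation": [0,0,0],"twist": 0,"hand": 1},{"translation": [0,0,0],"twist": 0,"hand": 1}])

```text
time: 5.0
tool_pos: [0.5043, -0.1638, 0.0574]
tool_rot: [0.001, -0.052, 0.999, -0.001]
contact_force: [-0.5, 0.4, -0.4]
gripper_width: 1.001
grasp_force: 0.0
```

Request:
apply_moves(targets=[{"translation": [0,0,0],"twist": 0,"hand": 0},{"translation": [0,0,0],"twist": 0,"hand": 0},{"translation": [0,0,0],"twist": 0,"hand": 0},{"translation": [0,0,0],"twist": 0,"hand": 0},{"translation": [0,0,0],"twist": 0,"hand": 0},{"translation": [0,0,0],"twist": 0,"hand": 0},{"translation": [0,0,0],"twist": 0,"hand": 0},{"translation": [0,0,0],"twist": 0,"hand": 0}])

```text
time: 5.8
tool_pos: [0.5031, -0.1632, 0.0556]
tool_rot: [0.0, -0.052, 0.999, -0.0]
contact_force: [-1.8, 0.9, 2.8]
gripper_width: 0.153
grasp_force: 59.1
```

```bash
python3 -c "
from to import *
rel([.5034,-.1631,.055],96.0)
save('side','c4.png',None,1.5)"
```

```text
t 5.8 pos [ 0.5031 -0.1632  0.0556] yaw 95.98 W 0.153 gf 59.1 F [-1.8051  0.8908  2.825 ] q6 [-0.4545  0.037   1.9829  0.      1.1216 -2.1298]
twist units -0.003 trans(100mm) [-0.0032  0.0011  0.006 ]
```

View pics/c4.png

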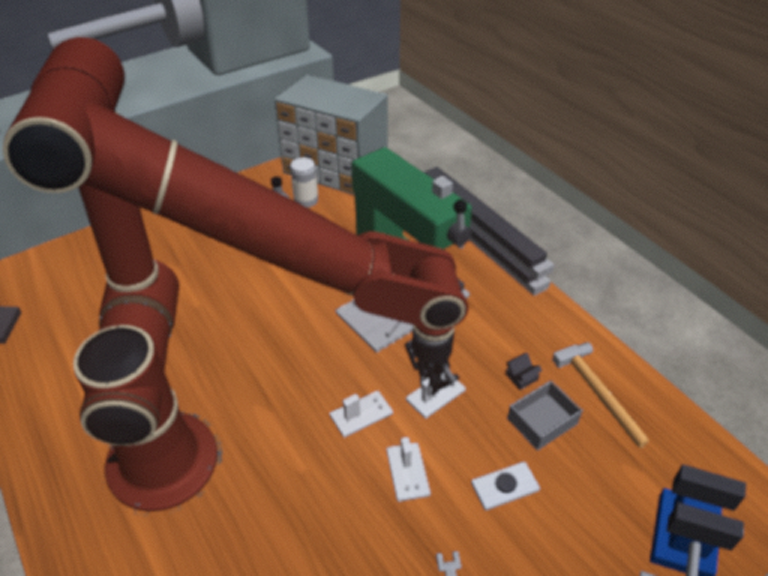

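The grip holds: 13 mm opening at 59 N, with the tab between the fingers at (430,385). The wrist housing sits at (440,305).

```bash
python3 -c "
from to import *
for z in (.055,.1,.15,.2,.25,.3,.35): print(z,proj('side',[.503,-.163,z])[0]*1.5, proj('side',[.503-.06*.42,-.163-.06*.9,z])[0]*1.5)
rel(press(-.175,0,.18),94.8);rel(press(-.175,0,.07),94.8)"
```

```text
0.055 [428.9207 383.0332] [435.0396 407.8305]
0.1 [429.9947 368.4412] [436.3226 393.4391]
0.15 [431.247  351.3131] [437.8224 376.5029]
0.2 [432.5654 333.1466] [439.4059 358.4887]
0.25 [433.9543 313.8568] [441.0792 339.3027]
0.3 [435.4183 293.3512] [442.8489 318.8416]
0.35 [436.9624 271.5288] [444.7217 296.9918]
t 5.85 pos [ 0.5031 -0.1632  0.0556] yaw 95.99 W 0.149 gf 59.1 F [-0.6453  1.1772  3.6151] q6 [-0.4545  0.0371  1.9829  0.      1.1216 -2.1298]
twist units 0.207 trans(100mm) [-0.2379  2.3729 -1.2442]
t 5.85 pos [ 0.5031 -0.1632  0.0556] yaw 95.99 W 0.149 gf 59.1 F [-0.6453  1.1772  3.6151] q6 [-0.4545  0.0371  1.9829  0.      1.1216 -2.1298]
twist units 0.207 trans(100mm) [-0.2379  2.3729 -0.1442]
```

Request:
apply_moves(targets=[{"translation": [0,0,-0.3],"twist": 0,"hand": 0},{"translation": [0,0,-0.3],"twist": 0.207,"hand": 0},{"translation": [-0.04,0.4,0],"twist": 0,"hand": 0},{"translation": [-0.04,0.4,0],"twist": 0,"hand": 0},{"translation": [-0.04,0.4,0],"twist": 0,"hand": 0},{"translation": [-0.04,0.4,0],"twist": 0,"hand": 0},{"translation": [-0.04,0.4,0],"twist": 0,"hand": 0},{"translation": [-0.03,0.37,0],"twist": 0,"hand": 0}])

```text
time: 6.65
tool_pos: [0.5049, 0.0766, 0.1139]
tool_rot: [-0.001, -0.042, 0.999, 0.0]
contact_force: [-0.2, -1.2, -3.3]
gripper_width: 0.151
grasp_force: 59.4
```

Request:
apply_moves(targets=[{"translation": [0,0,0],"twist": 0,"hand": 0},{"translation": [0,0,0],"twist": 0,"hand": 0}])

```text
time: 6.85
tool_pos: [0.5051, 0.0754, 0.114]
tool_rot: [-0.001, -0.043, 0.999, -0.0]
contact_force: [-0.5, -0.4, -3.1]
gripper_width: 0.154
grasp_force: 60.0
```

```bash
python3 -c "
from to import *
rel(press(-.175,0,.067),94.8)
save('side','c5.png',(200,150,350,270),5)"
```

```text
t 6.85 pos [0.5051 0.0754 0.114 ] yaw 94.91 W 0.154 gf 60.0 F [-0.5022 -0.3523 -3.1202] q6 [ 0.0027 -0.0905  1.9968 -0.0006  1.2375 -1.6537]
twist units 0.02 trans(100mm) [0.0307 0.001  0.4697]
```

View pics/c5.png

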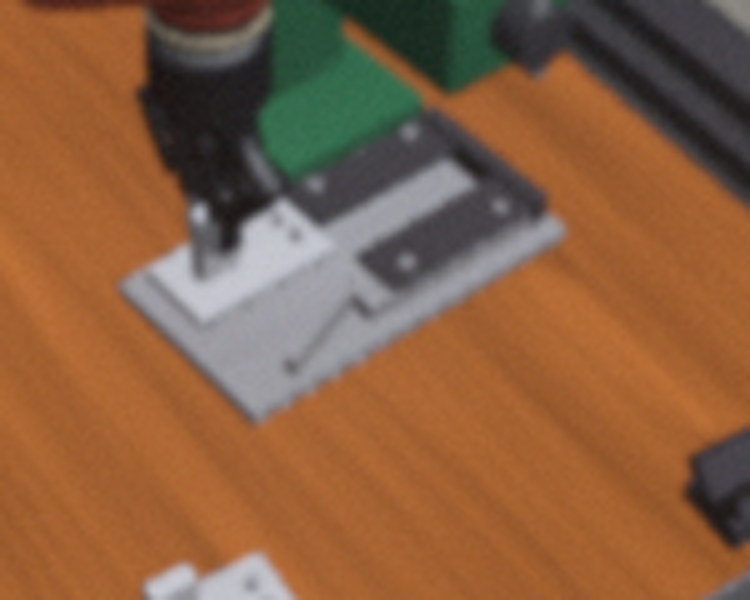

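The slide is held level over the bed, with its pins at (285,225) pointing toward the press and the mouth below. I'm lowering it.

Request:
apply_moves(targets=[{"translation": [0.03,0,0.2],"twist": 0.02,"hand": 0},{"translation": [0,0,0.15],"twist": 0,"hand": 0},{"translation": [0,0,0.08],"twist": 0,"hand": 0},{"translation": [0,0,0.03],"twist": 0,"hand": 0},{"translation": [0,0,0],"twist": 0,"hand": 0},{"translation": [0,0,0],"twist": 0,"hand": 0}])

```text
time: 7.5
tool_pos: [0.5037, 0.0744, 0.0699]
tool_rot: [0.001, -0.041, 0.999, -0.0]
contact_force: [0.0, 0.4, -3.5]
gripper_width: 0.151
grasp_force: 60.0
```

```bash
python3 -c "
from to import *
rel(press(-.175,0,.067),94.8)
rel(press(-.110,0,.067),94.8)"
```

```text
t 7.5 pos [0.5037 0.0744 0.0699] yaw 94.66 W 0.151 gf 60.0 F [ 0.0274  0.388  -3.4922] q6 [ 0.0004 -0.0327  2.0249  0.      1.1482 -1.6517]
twist units -0.024 trans(100mm) [0.0164 0.0096 0.0288]
t 7.5 pos [0.5037 0.0744 0.0699] yaw 94.66 W 0.151 gf 60.0 F [ 0.0274  0.388  -3.4922] q6 [ 0.0004 -0.0327  2.0249  0.      1.1482 -1.6517]
twist units -0.024 trans(100mm) [-0.6336  0.0112  0.0288]
```

Request:
apply_moves(targets=[{"translation": [0,0.01,0.01],"twist": 0,"hand": 0},{"translation": [0,0,0.01],"twist": 0,"hand": 0},{"translation": [0,0,0],"twist": 0,"hand": 0},{"translation": [0,0,0],"twist": 0,"hand": 0}])

```text
time: 7.9
tool_pos: [0.5033, 0.0757, 0.0677]
tool_rot: [0.0, -0.041, 0.999, 0.0]
contact_force: [0.8, 0.1, -2.6]
gripper_width: 0.154
grasp_force: 60.1
```

Request:
apply_moves(targets=[{"translation": [0,0,0.004],"twist": 0,"hand": 0},{"translation": [-0.08,0,0],"twist": 0,"hand": 0},{"translation": [-0.08,0,0],"twist": 0,"hand": 0},{"translation": [-0.08,0,0],"twist": 0,"hand": 0},{"translation": [-0.08,0,0],"twist": 0,"hand": 0},{"translation": [0,0,0],"twist": 0,"hand": 0}])

```text
time: 8.5
tool_pos: [0.5372, 0.0782, 0.0677]
tool_rot: [0.002, -0.041, 0.999, -0.0]
contact_force: [1.4, -0.2, 1.7]
gripper_width: 0.153
grasp_force: 60.8
```

```bash
python3 -c "
from to import *
rel(press(-.110,0,.067),94.8)"
```

```text
t 8.5 pos [0.5372 0.0782 0.0677] yaw 94.68 W 0.153 gf 60.8 F [ 1.3896 -0.1849  1.7442] q6 [ 0.0075  0.0484  1.9475  0.0001  1.1419 -1.645 ]
twist units -0.021 trans(100mm) [-0.2973  0.0002  0.0068]
```

Forces are low. I'm continuing the gripped push to about x -110 for the tab.

Request:
apply_moves(targets=[{"translation": [-0.06,0,0],"twist": -0.02,"hand": 0},{"translation": [-0.06,0,0],"twist": 0,"hand": 0},{"translation": [-0.06,0,0],"twist": 0,"hand": 0},{"translation": [-0.06,0,0],"twist": 0,"hand": 0},{"translation": [-0.05,0,0],"twist": 0,"hand": 0},{"translation": [0,0,0],"twist": 0,"hand": 0},{"translation": [0,0,0],"twist": 0,"hand": 0}])

```text
time: 9.2
tool_pos: [0.5648, 0.0807, 0.0676]
tool_rot: [0.001, -0.042, 0.999, -0.0]
contact_force: [0.9, 0.6, 4.9]
gripper_width: 0.15
grasp_force: 61.1
```

```bash
python3 -c "
from to import *
rel(press(-.110,0,.067),94.8)
save('side','c6.png',(200,80,350,240),5)
a=cv2.imread('pics/c6.png');cv2.imwrite('pics/c6.png',cv2.resize(a,(560,598)))"
```

```text
t 9.2 pos [0.5648 0.0807 0.0676] yaw 94.8 W 0.15 gf 61.1 F [0.8677 0.5987 4.9293] q6 [ 0.0114  0.1118  1.8801  0.0001  1.1474 -1.6431]
twist units -0.001 trans(100mm) [-0.0201 -0.0014  0.0061]
```

View pics/c6.png

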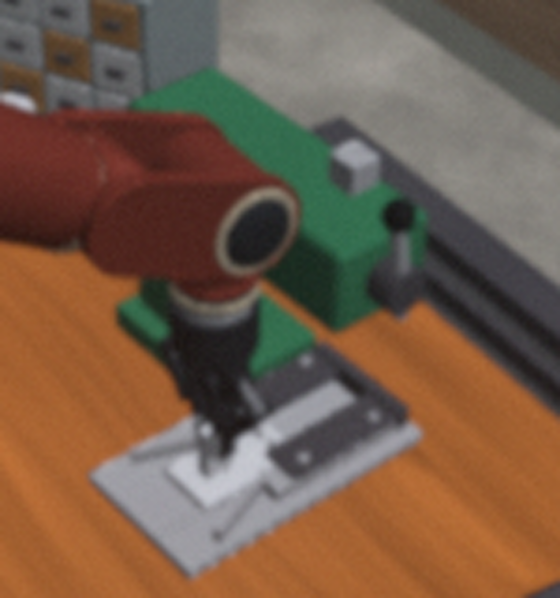

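The nose is under the lips and the slide is aligned, at press x of about -92. The moves can't tilt the tool, so I'll release, turn the hand 90°, and push the plate's rear edge with the back of the open front finger. That keeps the wrist clear of the head.

Request:
apply_moves(targets=[{"translation": [0,0,0],"twist": 0,"hand": 1},{"translation": [0,0,0],"twist": 0,"hand": 1},{"translation": [0,0,0],"twist": 0,"hand": 1},{"translation": [0,0,0],"twist": 0,"hand": 1},{"translation": [0,0,0],"twist": 0,"hand": 1},{"translation": [0,0,-0.2],"twist": 0,"hand": 1},{"translation": [0,0,-0.3],"twist": 0,"hand": 1},{"translation": [0,0,-0.3],"twist": 0,"hand": 1}])

```text
time: 10.05
tool_pos: [0.5632, 0.0806, 0.1471]
tool_rot: [-0.001, -0.042, 0.999, 0.0]
contact_force: [0.9, -0.0, 0.4]
gripper_width: 0.998
grasp_force: 0.0
```

Request:
apply_moves(targets=[{"translation": [0.3,0,0],"twist": 0,"hand": 1},{"translation": [0.4,0,0],"twist": 0,"hand": 1},{"translation": [0.3,0,0],"twist": 0,"hand": 1},{"translation": [0,0,0],"twist": 0.98,"hand": 1},{"translation": [0,0,0],"twist": 0.98,"hand": 1},{"translation": [0,0,0],"twist": 0.98,"hand": 1},{"translation": [0,0,0],"twist": 0.98,"hand": 1},{"translation": [0,0,0],"twist": 0.98,"hand": 1}])

```text
time: 10.85
tool_pos: [0.4641, 0.0723, 0.1469]
tool_rot: [0.0, 0.204, 0.979, 0.0]
contact_force: [1.0, 0.7, -0.1]
gripper_width: 1.001
grasp_force: 0.0
```

Request:
apply_moves(targets=[{"translation": [0,0,0],"twist": 0.98,"hand": 1},{"translation": [0,0,0],"twist": 0.98,"hand": 1},{"translation": [0,0,0],"twist": 0.98,"hand": 1},{"translation": [0,0,0],"twist": 0.98,"hand": 1},{"translation": [0,0,0],"twist": 0.98,"hand": 1},{"translation": [0,0,0],"twist": 0.98,"hand": 1},{"translation": [0,0,0],"twist": 0.98,"hand": 1},{"translation": [0,0,0],"twist": 0.98,"hand": 1}])

```text
time: 11.65
tool_pos: [0.4641, 0.0723, 0.1469]
tool_rot: [-0.0, 0.562, 0.827, 0.0]
contact_force: [-0.4, 0.7, 0.0]
gripper_width: 1.0
grasp_force: 0.0
```

Request:
apply_moves(targets=[{"translation": [0,0,0],"twist": 0.98,"hand": 1},{"translation": [0,0,0],"twist": 0.98,"hand": 1},{"translation": [0,0,0],"twist": 0.98,"hand": 1},{"translation": [0,0,0],"twist": 0,"hand": 1},{"translation": [0,0,0],"twist": 0,"hand": 1}])

```text
time: 12.15
tool_pos: [0.4641, 0.0723, 0.1469]
tool_rot: [0.0, 0.675, 0.738, 0.0]
contact_force: [-0.1, -0.3, 0.8]
gripper_width: 1.0
grasp_force: 0.0
```

```bash
python3 -c "
from to import *
rel(press(-.218,0,.04),4.8)
save('side','c7.png',(200,80,350,240),5)
a=cv2.imread('pics/c7.png');cv2.imwrite('pics/c7.png',cv2.resize(a,(560,598)))"
```

```text
t 12.15 pos [0.4641 0.0723 0.1469] yaw 5.07 W 1.0 gf 0.0 F [-0.0555 -0.3478  0.8475] q6 [-0.0041 -0.2408  2.0688 -0.      1.3136 -0.0926]
twist units 0.048 trans(100mm) [-0.0019 -0.0498  1.069 ]
```

View pics/c7.png

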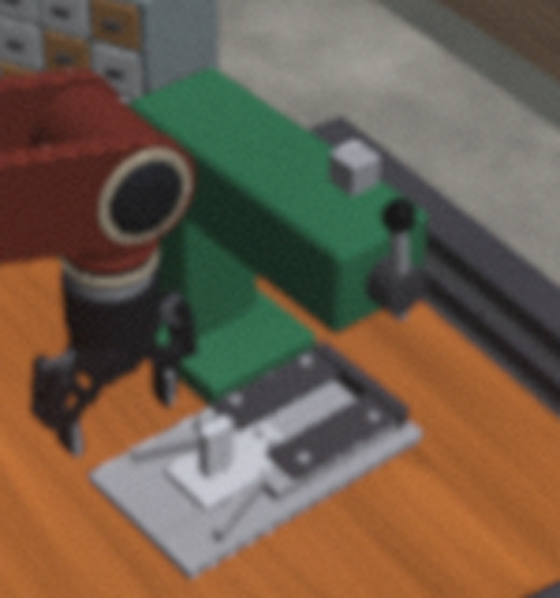

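The slide lies straight in the guide with its tab at (215,440). The hand is open along the press axis, behind it. I'm lowering behind the plate to touch the bed with the fingertip.

Request:
apply_moves(targets=[{"translation": [0,-0.06,0.2],"twist": 0.048,"hand": 1},{"translation": [0,0,0.4],"twist": 0,"hand": 1},{"translation": [0,0,0.35],"twist": 0,"hand": 1},{"translation": [0,0,0.15],"twist": 0,"hand": 1},{"translation": [0,0,0],"twist": 0,"hand": 1},{"translation": [0,0,0],"twist": 0,"hand": 1}])

```text
time: 12.8
tool_pos: [0.4585, 0.0718, 0.0373]
tool_rot: [0.0, 0.677, 0.736, 0.0]
contact_force: [1.2, -0.3, 0.1]
gripper_width: 0.999
grasp_force: 0.0
```

Request:
apply_moves(targets=[{"translation": [0,0,0.02],"twist": 0,"hand": 1},{"translation": [0,0,0.02],"twist": 0,"hand": 1},{"translation": [0,0,0.02],"twist": 0,"hand": 1},{"translation": [0,0,0],"twist": 0,"hand": 1}])

```text
time: 13.2
tool_pos: [0.4583, 0.0717, 0.0311]
tool_rot: [0.0, 0.678, 0.735, 0.0]
contact_force: [0.3, -0.0, 1.1]
gripper_width: 1.002
grasp_force: 0.0
```

Request:
apply_moves(targets=[{"translation": [0,0,0.02],"twist": 0,"hand": 1},{"translation": [0,0,0.02],"twist": 0,"hand": 1},{"translation": [0,0,0],"twist": 0,"hand": 1}])

```text
time: 13.5
tool_pos: [0.4578, 0.0718, 0.0265]
tool_rot: [-0.0, 0.678, 0.735, -0.0]
contact_force: [-0.1, -0.6, 0.8]
gripper_width: 1.001
grasp_force: 0.0
```

```bash
python3 -c "
from to import *
rel(press(-.218,0,.024),4.8)
save('side','c8.png',(200,130,300,230),6)"
```

```text
t 13.5 pos [0.4578 0.0718 0.0265] yaw 4.68 W 1.001 gf 0.0 F [-0.1461 -0.6321  0.8471] q6 [-0.0053 -0.069   2.1459 -0.      1.0655 -0.087 ]
twist units -0.02 trans(100mm) [-0.0021  0.013   0.0252]
```

View pics/c8.png

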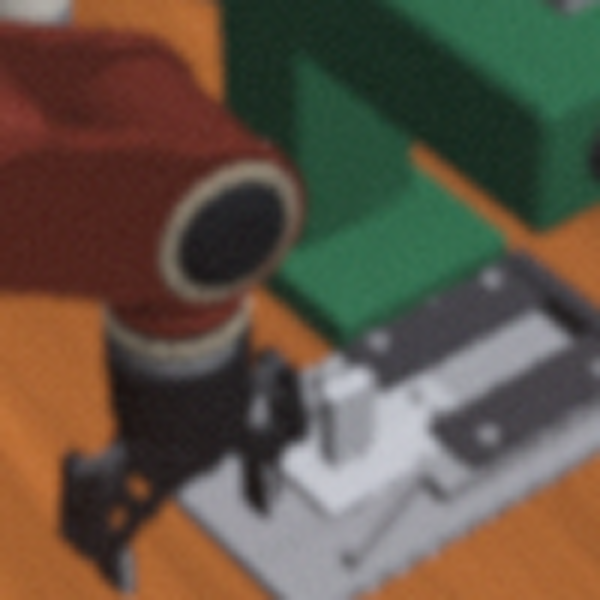

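Request:
apply_moves(targets=[{"translation": [0,0,0.02],"twist": -0.02,"hand": 1},{"translation": [0,0,0.01],"twist": 0,"hand": 1},{"translation": [0,0,0],"twist": 0,"hand": 1},{"translation": [0,0,0],"twist": 0,"hand": 1}])

```text
time: 13.95
tool_pos: [0.4582, 0.0718, 0.0239]
tool_rot: [-0.0, 0.677, 0.736, -0.0]
contact_force: [-0.5, -0.4, -0.2]
gripper_width: 0.998
grasp_force: 0.0
```

Request:
apply_moves(targets=[{"translation": [0,0,0.02],"twist": 0,"hand": 1},{"translation": [0,0,0],"twist": 0,"hand": 1},{"translation": [0,0,0],"twist": 0,"hand": 1}])

```text
time: 14.25
tool_pos: [0.4581, 0.0718, 0.0218]
tool_rot: [-0.0, 0.677, 0.736, -0.0]
contact_force: [0.0, 0.2, -0.2]
gripper_width: 1.002
grasp_force: 0.0
```

Request:
apply_moves(targets=[{"translation": [0,0.1,-0.01],"twist": 0,"hand": 1},{"translation": [0,0.1,0],"twist": 0,"hand": 1},{"translation": [0,0.1,0],"twist": 0,"hand": 1},{"translation": [0,0.1,0],"twist": 0,"hand": 1},{"translation": [0,0.1,0],"twist": 0,"hand": 1},{"translation": [0,0,0],"twist": 0,"hand": 1}])

```text
time: 14.85
tool_pos: [0.5102, 0.076, 0.0234]
tool_rot: [0.001, 0.677, 0.736, 0.001]
contact_force: [0.5, 0.2, -0.3]
gripper_width: 0.999
grasp_force: 0.0
```

```bash
python3 -c "
from to import *
rel(press(-.112,0,.023),4.8)
save('side','c9.png',(210,110,310,210),6)"
```

```text
t 14.85 pos [0.5102 0.076  0.0234] yaw 4.79 W 0.999 gf 0.0 F [ 0.496   0.1595 -0.3173] q6 [ 0.0035  0.0595  2.0243  0.0001  1.055  -0.0802]
twist units -0.001 trans(100mm) [-0.0005  0.5477  0.004 ]
```

View pics/c9.png

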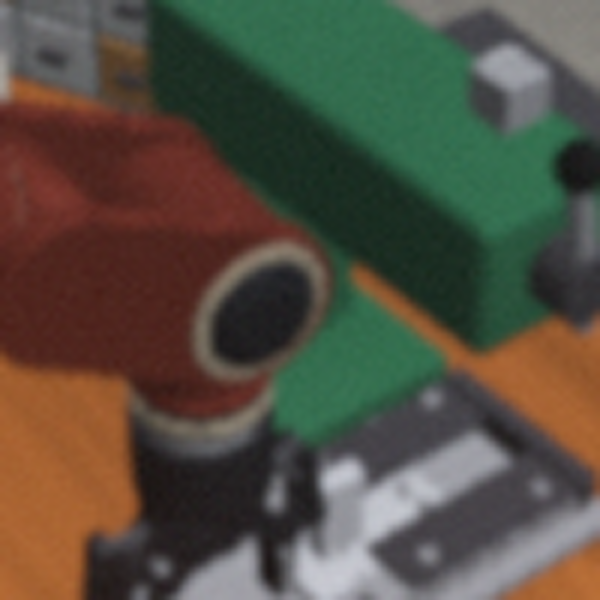

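The finger is pushing: the tab is at about (345,500) with the pins entering the lips slot, and the wrist is well clear of the head. That was the last permitted view, so from here I work by numbers and force.

Request:
apply_moves(targets=[{"translation": [0,0.1,0],"twist": 0,"hand": 1},{"translation": [0,0.1,0],"twist": 0,"hand": 1},{"translation": [0,0.1,0],"twist": 0,"hand": 1},{"translation": [0,0.08,0],"twist": 0,"hand": 1},{"translation": [0,0,0],"twist": 0,"hand": 1}])

```text
time: 15.4
tool_pos: [0.5475, 0.0791, 0.0232]
tool_rot: [0.001, 0.677, 0.736, 0.001]
contact_force: [0.2, -0.2, 0.1]
gripper_width: 1.004
grasp_force: 0.0
```

```bash
cat > loc.py <<'E'
from to import *
rel(press(-.112,0,.023),4.8)
im=grab_frame('side')
for q in ('slide','slide_tab'):
  for r in regions_of('side',q):
    m=r['pixels'];ys,xs=np.nonzero(m);u=xs.mean(),ys.mean()
    p=atz('side',[u],.05)[0]
    if abs(p[1]-.09)<.06:
        d=p[:2]-[.6764,.0899];print(q,round(r['score'],2),m.sum(),np.round(u,1),p,'top px',xs[ys==ys.min()].mean(),ys.min(),'xmin/max',xs.min(),xs.max())
for sx in(-.08,-.06,-.04,-.02,-.01,0,.003):
    P=[press(sx-.035,.007,.077),press(sx-.035,-.007,.077),press(sx-.005,-.007,.077),press(sx-.005,.007,.077),press(sx-.02,-.007,.06)]
    print(sx,proj('side',P).round(1).tolist())
E
python3 loc.py
```

```text
t 15.4 pos [0.5475 0.0791 0.0232] yaw 4.79 W 1.004 gf 0.0 F [ 0.1742 -0.1919  0.0518] q6 [ 0.009   0.1427  1.9342  0.0001  1.0627 -0.0747]
twist units -0.001 trans(100mm) [-0.0006  0.1733  0.0023]
slide 0.68 254 [277.4 191.6] [0.6407 0.0728 0.05  ] top px 276.0 183 xmin/max 268 290
slide_tab 0.51 253 [277.5 191.7] [0.6409 0.0724 0.05  ] top px 276.5 182 xmin/max 268 291
-0.08 [[255.3, 192.5], [258.0, 194.9], [265.1, 190.9], [262.4, 188.6], [261.5, 196.6]]
-0.06 [[260.1, 189.9], [262.8, 192.2], [269.8, 188.3], [267.1, 186.0], [266.2, 193.9]]
-0.04 [[264.8, 187.3], [267.5, 189.6], [274.5, 185.7], [271.8, 183.4], [270.9, 191.3]]
-0.02 [[269.5, 184.7], [272.2, 187.0], [279.1, 183.1], [276.3, 180.9], [275.5, 188.8]]
-0.01 [[271.8, 183.4], [274.5, 185.7], [281.3, 181.9], [278.6, 179.7], [277.8, 187.5]]
0 [[274.1, 182.2], [276.8, 184.4], [283.6, 180.6], [280.9, 178.4], [280.0, 186.2]]
0.003 [[274.7, 181.8], [277.5, 184.0], [284.3, 180.2], [281.5, 178.0], [280.7, 185.8]]
```

Request:
apply_moves(targets=[{"translation": [0,0.06,0],"twist": 0,"hand": 1},{"translation": [0,0.06,0],"twist": 0,"hand": 1},{"translation": [0,0.04,0],"twist": 0,"hand": 1},{"translation": [0,0,0],"twist": 0,"hand": 1}])

```text
time: 15.95
tool_pos: [0.5626, 0.0805, 0.023]
tool_rot: [0.0, 0.677, 0.736, 0.0]
contact_force: [-0.7, 0.5, 0.4]
gripper_width: 0.997
grasp_force: 0.0
```

```bash
python3 loc.py | head -4
```

```text
t 15.95 pos [0.5626 0.0805 0.023 ] yaw 4.79 W 0.997 gf 0.0 F [-0.663   0.5018  0.4459] q6 [ 0.0111  0.1758  1.8968  0.      1.068  -0.0726]
twist units -0.001 trans(100mm) [-0.0013  0.0216  0.0005]
slide 0.49 210 [281.2 189.4] [0.6576 0.0746 0.05  ] top px 279.5 181 xmin/max 271 293
slide_tab 0.6 189 [282.2 188.6] [0.6628 0.0761 0.05  ] top px 279.5 181 xmin/max 273 293
```

Request:
apply_moves(targets=[{"translation": [0,0.03,0],"twist": 0,"hand": 1},{"translation": [0,0.03,0],"twist": 0,"hand": 1},{"translation": [0,0,0],"twist": 0,"hand": 1}])

```text
time: 16.4
tool_pos: [0.5679, 0.081, 0.0229]
tool_rot: [-0.0, 0.677, 0.736, -0.0]
contact_force: [-2.5, 0.0, 2.1]
gripper_width: 1.004
grasp_force: 1.2
```

Request:
apply_moves(targets=[{"translation": [0,0.02,0],"twist": 0,"hand": 1},{"translation": [0,0,0],"twist": 0,"hand": 1}])

```text
time: 16.6
tool_pos: [0.5682, 0.081, 0.023]
tool_rot: [-0.002, 0.677, 0.736, -0.002]
contact_force: [-11.0, -1.8, 9.8]
gripper_width: 0.997
grasp_force: 6.6
```

Request:
apply_moves(targets=[{"translation": [0,0.02,0],"twist": 0,"hand": 1},{"translation": [0,0,0],"twist": 0,"hand": 1}])

```text
time: 16.8
tool_pos: [0.5681, 0.081, 0.0232]
tool_rot: [-0.003, 0.677, 0.736, -0.004]
contact_force: [-23.0, -2.0, 18.1]
gripper_width: 0.998
grasp_force: 13.3
```

```bash
python3 loc.py | head -4
```

```text
t 16.8 pos [0.5681 0.081  0.0232] yaw 4.82 W 0.998 gf 13.3 F [-22.952   -1.9904  18.137 ] q6 [ 0.0125  0.1934  1.8762 -0.0011  1.0823 -0.0711]
twist units 0.003 trans(100mm) [-0.0022 -0.0339  0.0017]
slide 0.52 199 [282.8 188.1] [0.6658 0.0769 0.05  ] top px 280.5 180 xmin/max 273 294
-0.08 [[255.3, 192.5], [258.0, 194.9], [265.1, 190.9], [262.4, 188.6], [261.5, 196.6]]
```

The slide meets something rigid here: 23 N through the finger, with the axis at press x -109. That matches home to within the finger size. I'll back off and verify with the arm clear.

Request:
apply_moves(targets=[{"translation": [0,-0.05,0],"twist": 0,"hand": 1},{"translation": [0,-0.2,0],"twist": 0,"hand": 1},{"translation": [0,-0.4,0],"twist": 0,"hand": 1},{"translation": [0,-0.4,0],"twist": 0,"hand": 1},{"translation": [0,0,0],"twist": 0,"hand": 1},{"translation": [0,0,0],"twist": 0,"hand": 1}])

```text
time: 17.55
tool_pos: [0.4675, 0.0725, 0.0234]
tool_rot: [0.001, 0.677, 0.736, 0.001]
contact_force: [0.1, -0.0, 0.8]
gripper_width: 0.997
grasp_force: 0.0
```

```bash
python3 loc.py
cat > tab.py <<'E'
from to import *
im=grab_frame('side');np.save('side.npy',im)
g=cv2.cvtColor(im,cv2.COLOR_RGB2GRAY)
# render-free check: fit sx by matching predicted side-facing tab faces to bright pixels
hsv=cv2.cvtColor(im,cv2.COLOR_RGB2HSV)
r=regions_of('side','slide_tab')
best=None
f=8;G=cv2.resize(g,None,fx=f,fy=f,interpolation=cv2.INTER_CUBIC).astype(float)
res=[]
for sx in np.arange(-.03,.0301,.001):
    c=[press(sx+a,b,z) for a,b,z in((-.035,.007,.077),(-.005,.007,.077),(-.005,-.007,.077),(-.005,-.007,.034),(-.035,-.007,.034),(-.035,.007,.034))]
    p=(proj('side',c)+.5)*f-.5
    h=cv2.convexHull(np.float32(p)).astype(np.int32)
    m=np.zeros(G.shape,np.uint8);cv2.fillConvexPoly(m,h,1)
    o=cv2.dilate(m,np.ones((17,17)))-m
    res.append((G[m>0].mean()-G[o>0].mean(),sx))
print(sorted(res,reverse=True)[:6])
u=proj('side',press(-.02,0,.06))[0].astype(int)
print(u);print(g[u[1]-12:u[1]+16,u[0]-16:u[0]+18])
E
python3 tab.py
```

```text
t 17.55 pos [0.4675 0.0725 0.0234] yaw 4.79 W 0.997 gf 0.0 F [ 0.135  -0.0305  0.7998] q6 [-0.0036 -0.041   2.1256  0.      1.0546 -0.0872]
twist units -0.002 trans(100mm) [-0.0013  0.9764  0.0041]
slide 0.78 257 [280.5 189.4] [0.6557 0.0762 0.05  ] top px 280.0 181 xmin/max 268 295
slide_tab 0.62 248 [280.2 189.3] [0.6551 0.0769 0.05  ] top px 280.5 181 xmin/max 268 294
-0.08 [[255.3, 192.5], [258.0, 194.9], [265.1, 190.9], [262.4, 188.6], [261.5, 196.6]]
-0.06 [[260.1, 189.9], [262.8, 192.2], [269.8, 188.3], [267.1, 186.0], [266.2, 193.9]]
-0.04 [[264.8, 187.3], [267.5, 189.6], [274.5, 185.7], [271.8, 183.4], [270.9, 191.3]]
-0.02 [[269.5, 184.7], [272.2, 187.0], [279.1, 183.1], [276.3, 180.9], [275.5, 188.8]]
-0.01 [[271.8, 183.4], [274.5, 185.7], [281.3, 181.9], [278.6, 179.7], [277.8, 187.5]]
0 [[274.1, 182.2], [276.8, 184.4], [283.6, 180.6], [280.9, 178.4], [280.0, 186.2]]
0.003 [[274.7, 181.8], [277.5, 184.0], [284.3, 180.2], [281.5, 178.0], [280.7, 185.8]]
[(np.float64(28.01430352247793), np.float64(0.005000000000000032)), (np.float64(28.008871437157353), np.float64(0.0060000
[... 3546 characters left out ...]
 154 152 152 139 129 138 161 182 191 199 195 191 178 161 150 138 121
  101  82  73  71  70  71  70  66  67  70  70  69  72  70  70  70]
 [158 167 164 164 151 140 132 139 157 179 194 195 184 164 145 122 100  85
   73  69  67  65  69  68  69  68  67  67  69  72  69  71  72  77]
 [164 165 161 162 159 157 147 134 136 155 177 179 156 125 105  89  74  69
   68  66  70  69  68  68  70  68  71  68  70  72  72  78  84  95]
 [163 163 161 162 162 162 159 150 136 128 136 139 117  90  76  70  69  66
   69  72  70  69  68  69  71  70  69  69  70  73  77  84  98 112]
 [161 163 162 162 164 165 163 161 139 111  95  89  80  73  72  69  69  72
   85  90  86  75  68  69  71  72  69  71  75  82  89  99 110 125]]
```

```bash
cat > ncc.py <<'E'
from to import *
ref=cv2.cvtColor(cv2.imread('pics/c7.png'),cv2.COLOR_BGR2GRAY).astype(np.float32)
cur=cv2.cvtColor(np.load('side.npy'),cv2.COLOR_RGB2GRAY).astype(np.float32)
s=np.array([560/150,598/160]);rp=lambda P:((P+.5-[200,80])*s-.5)
def quad(sx):return proj('side',[press(sx+a,-.007,z) for a,z in((-.035,.077),(-.005,.077),(-.005,.036),(-.035,.036))])
big=proj('side',[press(a,b,z) for a,b,z in [(0,0,0)]])
f=6
for s0 in(-.094,-.092,-.090):
  out=[]
  for sx in np.arange(-.020,.0121,.001):
    H=cv2.getPerspectiveTransform(np.float32(rp(quad(s0))),np.float32((quad(sx)+.5)*f-.5))
    c=[press(sx+a,b,z) for a,b,z in((-.039,.011,.081),(-.001,.011,.081),(-.001,-.011,.081),(-.001,-.011,.045),(-.039,-.011,.045),(-.039,.011,.045))]
    h=cv2.convexHull(np.float32((proj('side',c)+.5)*f-.5)).astype(np.int32)
    sz=(cur.shape[1]*f,cur.shape[0]*f);m=np.zeros(sz[::-1],np.uint8);cv2.fillConvexPoly(m,h,1)
    A=cv2.warpPerspective(ref,H,sz)[m>0];B=cv2.resize(cur,sz,interpolation=cv2.INTER_CUBIC)[m>0]
    out.append((round(float(np.corrcoef(A,B)[0,1]),4),round(sx,3)))
  print(s0,sorted(out,reverse=True)[:4])
E
python3 ncc.py
```

```text
-0.094 [(0.6727, np.float64(-0.002)), (0.6717, np.float64(-0.003)), (0.6684, np.float64(-0.004)), (0.6613, np.float64(-0.001))]
-0.092 [(0.7236, np.float64(-0.001)), (0.7204, np.float64(0.0)), (0.7097, np.float64(0.001)), (0.7075, np.float64(-0.002))]
-0.09 [(0.7706, np.float64(0.002)), (0.7681, np.float64(0.003)), (0.764, np.float64(0.001)), (0.7499, np.float64(0.0))]
```

Three checks agree the slide is home to within about 2 mm: the tab fit at -1 to +2 mm, the corner match, and the rigid contact through the finger. I'll lift clear and hand in.

Request:
apply_moves(targets=[{"translation": [0,-0.2,0],"twist": 0,"hand": 1},{"translation": [0,0,-0.4],"twist": 0,"hand": 1},{"translation": [0,0,-0.4],"twist": 0,"hand": 1},{"translation": [0,0,-0.4],"twist": 0,"hand": 1},{"translation": [0,0,0],"twist": 0,"hand": 1},{"translation": [0,0,0],"twist": 0,"hand": 1}])

```text
time: 18.4
tool_pos: [0.4486, 0.0709, 0.1443]
tool_rot: [0.001, 0.677, 0.736, 0.001]
contact_force: [-0.4, -0.1, -0.6]
gripper_width: 0.999
grasp_force: 0.0
```

```bash
python3 -c "
from plant import *
print(job_done())"
```

```text
the job is handed in; nothing more can be done
None
```

I handed the job in at about 18 s: the slide is pushed against the end stop, home to within about 2 mm as I measured it. I made the last stretch with the back of the open finger instead of a leaned-back grip, because the moves can't tilt the tool. The gripper is open and clear, and I moved none of the other things on the bench.

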